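Seat, clamp and start a canister leak check

TASK

Start the leak check of the flat blue-lidded canister that stands too high in the test nest, with light touches of the fingers: first push the canister straight down until it is fully home in the nest, then push the red clamp handle over until the toggle clamp is fully closed on the lid, and then press the green start button all the way in and let go, on the low black-topped test box that lies on the bench beside the nest. Lift nothing, do not press the red button, and leave the other things on the bench where they are.

Things in the scene. Friction and masses are not known exactly. Their poses are not given: they have to be found in the camera images.
- clamp_nest: test nest with a toggle clamp, fixed to the bench: base plate 110 mm (x) by 170 mm (y), its top 16 mm above the bench; origin under the middle of the plate at bench height, z up. A round guide ring (88 mm outside, 38 mm tall above the bench) round the pocket has its axis at y = -30 mm; the clamp pivot is at y = +54 mm.
- canister_lid (a point): centre of the top face of the flat black canister with the blue lid (62 mm across, 25.5 mm tall) that stands loose in the nest's pocket. It stands on the nest's lift-out pad, 8 mm too high: the lid is then about 51.5 mm above the bench, and 43.5 mm when it is home on the pocket floor. The pad is stiff (about 5 N push it down) and stays where it is pushed. The lid is flat; push near its middle or on the half away from the raised clamp arm.
- clamp_nest_lever (a joint): angle of the toggle clamp, rad: 0 = closed (red handle upright, clamp arm level with the rubber foot of its spindle on the middle of the lid), about 1.2 to 1.42 at the start (handle laid over towards the nest's +y, clamp arm standing up), at most 1.48. It moves stiffly (0.12 N m) and stays where it is left. From above, the raised arm's top is about 0.14 m over the bench.
- clamp_pivot (a point): point on the pivot axis of the clamp, 52 mm above the bench; the axis runs along the nest's x
- handle_end (a point): point in the red handle 5 mm inside its free end, on its middle line; the handle is about 20 mm thick, red from 40 to 123 mm from the pivot. At angle 0 this point lies 118 mm above the pivot and 20 mm from it towards the nest's -y; as the angle grows it swings over and down towards the nest's +y.
- handle_rear (a point): point on the handle's rear face at its free end: the spot to push on for closing. At angle 0 it lies 115 mm above the pivot and 11 mm from it towards the nest's -y, and the rear face looks to +y; at the start it is the outermost point of the handle towards +y, its face looking down and outward.
- start_button_top (a point): centre of the top of the green start button (29 mm across, pointing up) on the test box; the button stands 15 mm above the box top
- start_button (a joint): how far the green start button is pressed, m: 0 = out, 0.005 = fully in; its spring needs 1 N to start and 4 N when fully in, and brings it back
- test_box: low grey test box with a black top plate, fixed to the bench to the right of the nest, 105 mm (x) by 150 mm (y), 58 mm tall, with an amber lamp, a green start button (12 mm to -x and 45 mm to +y of its middle) and a red stop button (12 mm to -x and 45 mm to -y); origin at the centre of its underside, z up. (The upright control box at the back left of the bench belongs to the conveyor and is not used.)
- stop_button (a joint): how far the red stop button (29 mm across, at the other end of the box top) is pressed, m: 0 = out; not to be pressed
- next_canister_1: one of two waiting flat canisters, the same as the one in the nest (62 mm across, 25.5 mm tall), on the bench top; origin at the centre of its underside; leave it alone
- next_canister_2: the other waiting flat canister, as next_canister_1; leave it alone
- tall_canister: tall black canister with a blue lid, 67 mm across, 133 mm tall, standing on the bench; origin at the centre of its underside; leave it alone
- lid_1: spare blue canister lid, 66 mm across, 11 mm thick, lying on the bench; origin at the centre of its underside; leave it alone
- gauge: steel plug gauge with a green and a red ring, 107 mm long (along its y), 23 mm thick, lying on the bench; origin under its middle; leave it alone
- marker: marker pen, black with a red cap, 134 mm long (along its y), 18 mm thick, lying on the bench; origin under its middle; leave it alone
- cartridge: black moulded filter cartridge, 231 mm long (along its y), 49 mm wide, 36 mm tall, lying on the bench; origin under its middle; leave it alone
- test_canister: the flat black canister with the blue lid in the nest (0.15 kg); origin at the centre of its underside, z up through the lid
Things that resemble listed ones, but are neither listed nor needed, are in the scene too. Leave any turquoise or white look-alike of the test_canister alone.

How it is judged:
On the way, in this order (a step that is already met when the one before it is completed fails the run):
1. the canister is pushed fully home while the clamp is still open (z of canister_lid in the frame of clamp_nest below 0.0458 m and value of joint clamp_nest_lever above 0.9 rad), for 0.2 s.
2. the toggle clamp is fully closed over the seated canister (z of canister_lid in the frame of clamp_nest below 0.0458 m and value of joint clamp_nest_lever below 0.05 rad), for 0.2 s.
3. the green start button is pressed in, with the clamp closed (value of joint start_button above 0.0038 m and value of joint clamp_nest_lever below 0.05 rad), for 0.04 s.
At the end, for the whole second after the job is handed in: The canister is home in the pocket (lid within about 2 mm of its lowest height, level, at rest), the clamp is closed (angle under 0.05 rad) and the green button has been let go (less than 1 mm in) (all of step 2 and horizontal distance between canister_lid and clamp_nest below 0.036 m and angle between canister_lid's own z axis and vertical below 0.06 rad and value of joint start_button below 0.001 m and linear speed of test_canister below 0.02 m/s); the robot touches nothing.
It fails at once if the canister is lifted (more than 4 mm above where it stood) (z of canister_lid in the frame of clamp_nest above 0.0555 m).
It fails at once if the clamp is swung over the canister before it is home (value of joint clamp_nest_lever below 0.5 rad and z of canister_lid in the frame of clamp_nest above 0.0475 m).
It fails at once if the red stop button is pressed, or the green one before the clamp is closed (value of joint stop_button above 0.002 m or (value of joint start_button above 0.002 m and value of joint clamp_nest_lever above 0.15 rad)).
It fails at once if a touch is not light: more than 45 N from the fingers on the canister, the clamp or nest, or the test box (contact force between the fingers and test_canister above 45 N or contact force between the fingers and clamp_nest above 45 N or contact force between the fingers and test_box above 45 N).
It fails at once if another thing on the bench is moved by more than 15 mm (distance of any of next_canister_1, next_canister_2, tall_canister, lid_1, gauge, marker, cartridge from where it was at the start of the episode above 0.015 m).
It also fails if it takes over 54 s, if anything falls off the work surface, if the arm or the gripper's body presses on something with over 40 N, if the wrist force passes 120 N, or if a joint passes its speed limit or range.

ROBOT

A 7-joint arm with a two-finger parallel gripper is mounted at the origin on a cart in front of the work surface, level with it; the furniture and walls round the work are solid. World frame = base frame: x ahead of the robot, y to its left, z up, the work surface at z = 0. Lengths are in m, angles in rad, forces in N, time in s.
With the tool pointing down it reaches from about 0.4 to 0.85 m from the base axis. Payload 10.4 kg.
Tool frame: the origin (TCP) lies at the very end of the fingers, on their centre line; the grasp point (between the pads) lies 19 mm behind it; z points along the fingers, y is the line along which they close (so a half turn about z gives the same grasp; the last joint's range is limited). The gripper opens to 87 mm and grips with 3 to 60 N. Pads are 19 mm wide; open, the fingers measure 117 mm over their backs; the gripper's body (75 mm by 190 mm) begins 51 mm behind the grasp point.
Start: joints at [-1.191, 0.332, -0.065, 1.46, 0.022, 1.35, -0.088], TCP at [0.245, 0.575, 0.223] pointing down, gripper open.
Joint ranges: [-2.6, 2.6], [-0.5, 2.12], [-1.47, 1.34], [0.16, 2.42], [-1.27, 4.41], [0.06, 2.06], [-2.6, 2.6]. Speed limits (rad/s): [2.22, 2.22, 2.79, 2.79, 3.14, 3.14, 3.14].

INTERFACE

Orientations are given as a unit quaternion [x, y, z, w].
In Python, from bench import * gives the robot as it stands.
- The arm moves only by the tool step_arm, never from a script. Its arguments are lists of equal length, an entry for each row: "delta_pos": the shift along the world's x, y, z in units of 25 mm (1.0 is 25 mm), a list of three; "turn": the turn about the world's z in units of 0.12 rad (1.0 is 0.12 rad). In form: {"delta_pos": [[tx, ty, tz], ...], "turn": [turn, ...]}. A call has 1 to 12 rows; each row shifts and turns the commanded pose from where the row before left it; what a row does not reach is not made up. A row lasts 1/10 s, in which the tool goes at most 50 mm and 8.59 degrees, less where a joint would pass 70% of its speed; a pose out of reach is approached as far as the arm can. A call with a number of a shift or a turn outside -1 to 1 is refused whole. A call with a gripper value outside its range is refused whole. "grip" is the closure, from 0 (fully open) to 1 (shut), set as the call begins (left out, the last holds). The fingers move at their own pace and stop on an object; "newtons" is the grip in N (left out, the last holds). Time passes only in rows, so rows that do not move let the fingers close. It gives the time, the measured TCP pose, the force, the opening and the grip force at its end, in the units of the state.
- read_state(): the state, without advancing time (a new reading comes with each control period).
- camera(name): name is "scene" or "top"; returns a dict with "image" (480x640x3 uint8, red, green, blue), "z_map" (480x640 float32, m along the optical axis (not along the pixel's ray), 0 where there is no reading), "mtx" (3x3 intrinsics, pixels), "dist" ([k1, k2, p1, p2, k3] as OpenCV has them; the pictures are not rectified), "view" (4x4, takes a point from world to camera coordinates). Camera axes: x right, y up, looking along -z (the intrinsics and any distortion apply to the point x, -y, -z); pixel columns grow to the right and rows downward; lengths in m; the calibration is good to about 2 mm. A picture is of the moment at which its call begins.
- close_job(): hands the job in; it is judged then, once.
The state is a dict: "time": time; "joint_positions": joint angles; "joint_vel": joint speeds; "joint_torque": joint torques, N m; "ee_pos": TCP position; "eef_rot": TCP orientation; "ft_force": force on the tool from outside, world axes, zero at the start; "torque": the same for the moment, N m; "width": finger opening in m; "grip_force": force on a finger pad.
Only numpy, scipy, OpenCV 4.12 (cv2) and the standard library are available. Lean on these libraries where they do the work, as an engineer would, in place of code of your own. Each camera call takes 0.05 s, during which the arm holds its last target. There are 200 camera calls.

## Working session

There is one attempt and no reset: what is moved stays moved. The work goes in short steps, Python scripts to look and compute and a tool call to move; the robot and the scene stay as the last step left them, time stands still between calls to the robot, and variables do not carry over. Pictures are saved under pics/ and viewed, at most 10 in all, crops included, and the job is handed in when it is done.

Besides the shell and the picture viewer there is one more tool, called after "Request:" as name([rows], argument=value, ...), one row to a line, values as JSON. step_arm: Moves the arm, as the interface text tells. Shifts and turns lie within -1 to 1; 1 stands for 25 mm of shift or 0.12 rad of turn. Its arguments: {"type":"object","properties":{"delta_pos":{"type":"array"},"turn":{"type":"array"},"grip":{"type":"number"},"newtons":{"type":"number"}},"required":["delta_pos","turn"]}

```bash
mkdir -p pics
cat > h.py <<'E'
import numpy as np, cv2
from bench import *
def save(c,n): cv2.imwrite(n,cv2.cvtColor(c["image"],cv2.COLOR_RGB2BGR))
def ray(c,u,v):
    p=cv2.undistortPoints(np.array([[[u,v]]],float),np.array(c["mtx"]),np.array(c["dist"]))[0,0]
    V=np.array(c["view"]); R=V[:3,:3]; o=-R.T@V[:3,3]
    return o,R.T@np.array([p[0],-p[1],-1.])
def onz(c,u,v,z):
    o,d=ray(c,u,v); return o+d*(z-o[2])/d[2]
def dep(c,u,v):
    o,d=ray(c,u,v); return o+d*c["z_map"][int(v),int(u)]
E
python3 - <<'E'
from h import *
import pickle
for n in("scene","top"):
    c=camera(n); save(c,f"pics/{n}0.png"); pickle.dump(c,open(n+"0.pkl","wb"))
s=read_state(); print(s["time"],s["ee_pos"],s["eef_rot"],s["width"],s["ft_force"])
E
```

```text
0.1 [0.24487694 0.57463183 0.22181214] [ 2.00035619e-01  9.79788396e-01 -6.63026620e-04 -9.80056278e-05] 0.08703505389726673 [0.44748249 0.26054941 0.06768653]
```

View pics/scene0.png

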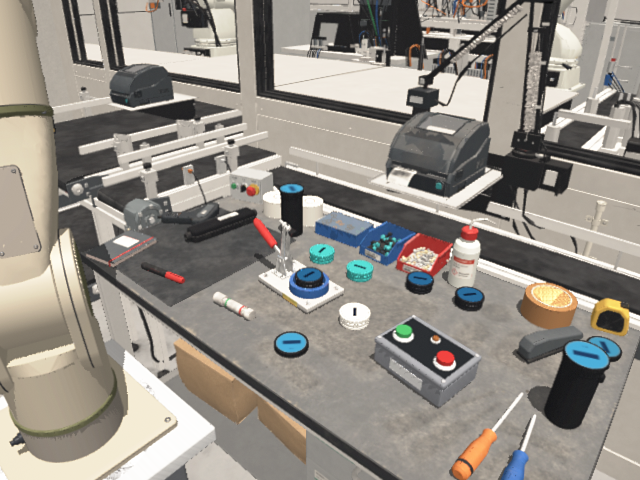

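View pics/top0.png

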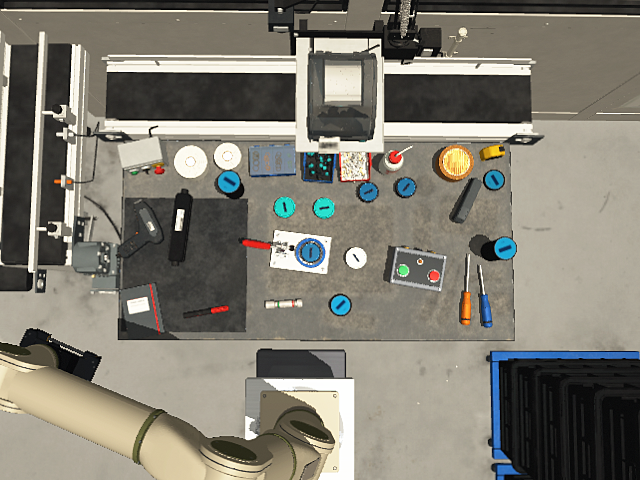

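The top view shows the nest's blue lid in its ring at (311,253). The red handle runs left to (243,241), and the test box has green at (403,270) and red at (433,275).

These could be mistaken for the target:
- Waiting canisters at (368,191) and (405,187)
- Spare lid at (340,304)
- Turquoise look-alikes at (285,207) and (323,208)
- White look-alike at (356,258)
- Tall canisters at (229,182) and (504,248)

I choose the one inside the ring on the white nest plate and check it in a close crop.

Run:
```python
from h import *
import pickle
t=pickle.load(open("top0.pkl","rb")); s=pickle.load(open("scene0.pkl","rb"))
a=cv2.resize(t["image"][225:300,230:455],None,fx=3.5,fy=3.5,interpolation=cv2.INTER_CUBIC)
b=cv2.resize(s["image"][205:315,235:355],None,fx=2.8,fy=2.8,interpolation=cv2.INTER_CUBIC)
H=np.zeros((a.shape[0]+b.shape[0],800,3),np.uint8); H[:a.shape[0],:a.shape[1]]=a[:,:800]; H[a.shape[0]:,:b.shape[1]]=b
cv2.imwrite("pics/crop1.png",H[:600,:,::-1])
def blobs(c,lo,hi,box,mn=15):
    hsv=cv2.cvtColor(c["image"],cv2.COLOR_RGB2HSV); m=cv2.inRange(hsv,lo,hi)
    k=np.zeros_like(m); u0,v0,u1,v1=box; k[v0:v1,u0:u1]=m[v0:v1,u0:u1]
    n,l,st,ce=cv2.connectedComponentsWithStats(k)
    return [(st[i,4],ce[i].round(1),st[i,:4],l==i) for i in range(1,n) if st[i,4]>=mn]
for nm,c,box in(("top",t,(230,225,460,300)),("scene",s,(240,205,485,400))):
  for col,lo,hi in(("blue",(95,120,60),(118,255,255)),("green",(45,100,60),(80,255,255)),("red",(0,150,80),(6,255,255)),("white",(0,0,180),(180,40,255))):
    for A,ce,st,m in blobs(c,lo,hi,box):
        z=np.median(c["z_map"][m]); print(nm,col,A,ce,st,dep(c,*ce).round(4))
# nest plate outline in top
hsv=cv2.cvtColor(t["image"],cv2.COLOR_RGB2HSV)
for v in range(228,276,4):
    print(v,[round(float(dep(t,u,v)[2])*1000) for u in range(236,336,4)])
```

```text
top blue 198 [310.2 251.9] [296 238  29  30] [ 0.5196 -0.0285  0.0409]
top blue 254 [310.3 252.2] [301 243  19  19] [ 0.5187 -0.0288  0.0408]
top blue 54 [340.1 297.6] [333 295  16   5] [ 0.3866 -0.1181  0.0093]
top green 70 [402.9 269.8] [399 266   9   9] [ 0.4674 -0.2934  0.0773]
top red 182 [255.9 243.9] [242 239  29  10] [0.5368 0.1248 0.106 ]
top red 71 [433.6 275.3] [429 271  10   9] [ 0.4523 -0.3821  0.0735]
top white 1306 [297.  251.9] [270 230  62  44] [0.5191 0.01   0.045 ]
top white 342 [355.9 257.6] [346 247  21  22] [ 0.5045 -0.1635  0.027 ]
top white 146 [408.7 278.7] [391 248  47  42] [ 0.4425 -0.313   0.0594]
top white 17 [405.1 250.1] [401 249   9   3] [ 0.5253 -0.3037  0.0571]
top white 56 [427.1 254.1] [412 251  31   7] [ 0.5143 -0.3684  0.0535]
top white 57 [442.3 273.4] [439 256   7  35] [ 0.4582 -0.4096  0.0634]
scene blue 1478 [369.8 238. ] [316 221 100  44] [ 0.7761 -0.0129  0.0299]
scene blue 260 [308.7 274.2] [297 268  25  13] [ 0.5175 -0.0305  0.0508]
scene blue 447 [308.3 288.5] [290 273  39  25] [ 0.4906 -0.053   0.0374]
scene blue 252 [419.7 278. ] [408 
[... 2205 characters left out ...]
15, 23, -2]
248 [3, 6, 5, 5, -1, 6, 3, 78, 75, 19, 22, 22, 15, 13, 148, 29, 43, 46, 48, 54, 61, 23, 34, 10, -9]
252 [-4, -1, 2, -4, 1, 1, 4, -1, 9, 18, 38, 61, 58, 11, 10, 39, 49, 51, 53, 47, 44, 50, 47, 1707, -3]
256 [11, 10, 11, -3, 0, 6, 0, 0, 0, 17, 17, 16, 19, 23, 16, 29, 18, 50, 50, 55, 48, 21, 33, 6, -2]
260 [-2, -2, 8, -1, 3, -8, 4, 4, 2, 21, 12, 18, 14, 17, 16, 12, 1707, 51, 54, 54, 48, 32, 18, -4, -4]
264 [4, 4, 5, -3, 1, -7, 5, -3, 1, 14, 12, 19, 11, 15, 14, 13, 21, 38, 39, 38, 42, 13, 10, -1, 3]
268 [6, -6, 2, 6, -4, 1, 1, -2, 2, 0, 0, -1, -3, 17, 13, 22, 7, 12, 18, 11, 15, 16, 19, 9, -3]
272 [1, 3, 0, -5, 9, 1, 2, -4, -4, -6, 2, -2, -4, -4, 1, 3, 8, 1, 2, -3, -1, 15, 16, -6, -1]
```

View pics/crop1.png

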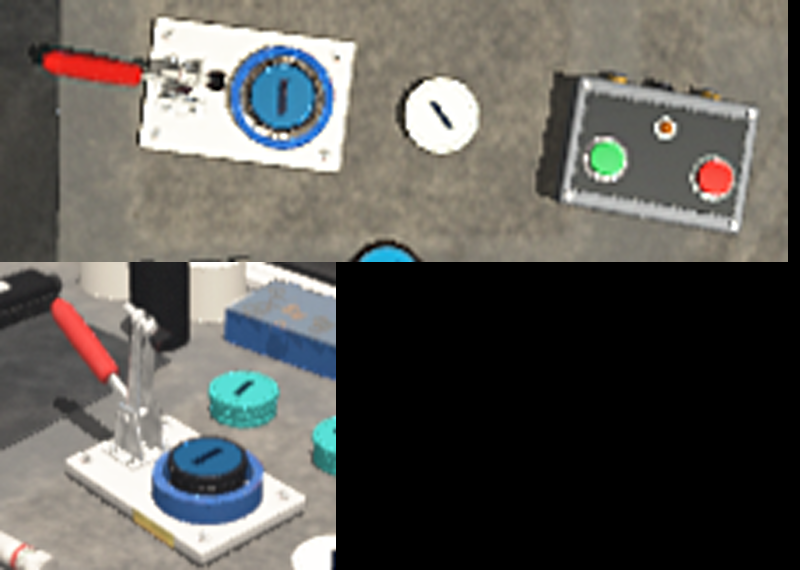

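The crop confirms it: a blue lid with a black body stands proud inside the blue ring on the white nest. Next I work out the coordinates.

Run:
```python
from h import *
import pickle
t=pickle.load(open("top0.pkl","rb")); s=pickle.load(open("scene0.pkl","rb"))
f=lambda cu,cv:(230+cu/3.5-.36,225+cv/3.5-.36)
P=[onz(t,*f(*p),.016)[:2] for p in((155,15),(355,42),(343,170),(140,148))]
P=np.array(P); print("corners",P.round(4).tolist(),"centre",P.mean(0).round(4))
ey=(P[0]-P[1])+(P[3]-P[2]); ey/=np.linalg.norm(ey); ex=np.array([ey[1],-ey[0]])
print("ey",ey,"yaw(deg)",np.degrees(np.arctan2(-ey[0],ey[1])), "size",[np.linalg.norm(P[i]-P[(i+1)%4]).round(3) for i in range(4)])
C=P.mean(0)
ring=onz(t,310.2,251.9,.038)[:2]; lid=onz(t,310.3,252.2,.0515); lid2=onz(s,308.7,274.2,.0515)
print("ring",ring,"lid top",lid,"lid scene",lid2,"pred",C-0.03*ey)
def tri(a,b):
    o1,d1=ray(t,*a);o2,d2=ray(s,*b); A=np.c_[d1,-d2]; k=np.linalg.lstsq(A,o2-o1,rcond=None)[0]
    p,q=o1+k[0]*d1,o2+k[1]*d2; return (p+q)/2,np.linalg.norm(p-q)
loc=lambda p:np.r_[ex@(p[:2]-C),ey@(p[:2]-C),p[2]].round(4)
for nm,a,b in(("redblob",(255.9,243.9),(264.3,232.2)),("green",(402.9,269.8),(403.7,330.4)),("lid",(310.3,252.2),(308.7,274.2)),("stop",(433.6,275.3),(444.9,357.5))):
    p,e=tri(a,b); print(nm,p.round(4),"gap",e.round(4),"nest",loc(p))
print("green on z .073",onz(t,402.9,269.8,.073),onz(s,403.7,330.4,.073))
print("foot z.13 nest",loc(onz(t,292,247.5,.13)), "arm z.14", loc(onz(t,286,246,.14)))
for th in(1.15,1.2,1.25,1.3,1.35,1.4,1.45):
    r=lambda a,b:(0.054-a*np.cos(th)+b*np.sin(th),.052+b*np.cos(th)+a*np.sin(th))
    print(th,"end",np.round(r(.02,.118),3),"mid",np.round(r(.02,.0815),3),"rear",np.round(r(.011,.115),3))
```

```text
corners [[0.5891, 0.0795], [0.5671, -0.0906], [0.4583, -0.0807], [0.476, 0.091]] centre [ 5.226e-01 -2.000e-04]
ey [0.11507282 0.99335706] yaw(deg) -6.607825133710038 size [np.float64(0.172), np.float64(0.109), np.float64(0.173), np.float64(0.114)]
ring [ 0.5197544  -0.02854254] lid top [ 0.51797971 -0.02870352  0.0515    ] lid scene [ 0.51665684 -0.03125153  0.0515    ] pred [ 0.51916504 -0.02999641]
redblob [0.538  0.1261 0.0916] gap 0.0 nest [0.0007 0.1272 0.0916]
green [ 0.4681 -0.2955  0.0684] gap 0.0013 nest [-0.0201 -0.2996  0.0684]
lid [ 0.5184 -0.0291  0.0497] gap 0.001 nest [-0.0008 -0.0292  0.0497]
stop [ 0.4527 -0.3837  0.0682] gap 0.001 nest [-0.0253 -0.389   0.0682]
green on z .073 [ 0.46758981 -0.29412638  0.073     ] [ 0.46349639 -0.29854728  0.073     ]
foot z.13 nest [0.0002 0.0232 0.13  ] arm z.14 [0.0016 0.0398 0.14  ]
1.15 end [0.154 0.118] mid [0.12  0.104] rear [0.154 0.109]
1.2 end [0.157 0.113] mid [0.123 0.1  ] rear [0.157 0.104]
1.25 end [0.16  0.108] mid [0.125 0.097] rear [0.16  0.099]
1.3 end [0.162 0.103] mid [0.127 0.093] rear [0.162 0.093]
1.35 end [0.165 0.097] mid [0.129 0.089] rear [0.164 0.088]
1.4 end [0.167 0.092] mid [0.131 0.086] rear [0.165 0.082]
1.45 end [0.169 0.086] mid [0.132 0.082] rear [0.167 0.077]
```

Request:
step_arm([
  [0.45,-1,0],
  [0.45,-1,0],
  [0.45,-1,0],
  [0.45,-1,0],
  [0.45,-1,0],
  [0.45,-1,0],
  [0.45,-1,0],
  [0.45,-1,0],
  [0.45,-1,0],
  [0.45,-1,0],
  [0.45,-1,0],
  [0.45,-1,0],
], turn=[-0.45,-0.45,-0.45,-0.45,-0.45,-0.45,-0.45,-0.45,-0.45,-0.45,-0.45,-0.45], grip=1, newtons=20)

```text
time: 1.3
ee_pos: [0.3808, 0.2729, 0.2226]
eef_rot: [0.503, 0.864, 0.0, 0.0]
ft_force: [0.4, -0.3, 1.1]
width: 0.0025
grip_force: 0.0
```

Request:
step_arm([
  [0.45,-1,0],
  [0.45,-1,0],
  [0.45,-1,0],
  [0.45,-1,0],
  [0.45,-1,0],
  [0.45,-1,0],
  [0.45,-1,0],
  [0.45,-1,0],
  [0.45,-1,0],
  [0.45,-1,0],
  [0.45,-1,0],
  [0.45,-1,0],
], turn=[-0.45,-0.45,-0.45,-0.45,-0.45,-0.45,-0.45,-0.45,-0.45,-0.45,-0.45,-0.45])

```text
time: 2.5
ee_pos: [0.5154, -0.0274, 0.2226]
eef_rot: [0.752, 0.659, 0.0, 0.0]
ft_force: [0.2, 0.1, 0.1]
width: 0.0003
grip_force: 0.0
```

Request:
step_arm([
  [0.1,-0.42,0],
  [0,0,-1],
  [0,0,-1],
  [0,0,-1],
  [0,0,-1],
  [0,0,-1],
  [0,0,-0.6],
  [0,0,0],
], turn=[0.13,0,0,0,0,0,0,0])

```text
time: 3.3
ee_pos: [0.5161, -0.0368, 0.0807]
eef_rot: [0.746, 0.666, -0.002, -0.001]
ft_force: [-0.6, -0.5, 0.2]
width: 0.0004
grip_force: 0.0
```

Run:
```python
from h import *
s=camera("scene")
cv2.imwrite("pics/s1.png",cv2.resize(s["image"][180:340,200:400],None,fx=3,fy=3,interpolation=cv2.INTER_CUBIC)[:,:,::-1])
```

```text
(no output)
```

View pics/s1.png

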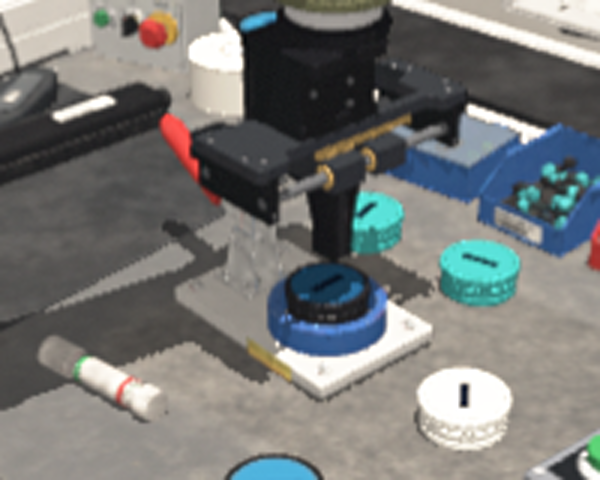

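The closed fingertips at (335,255) hang over the lid at (328,283), clear of the raised clamp arm. I descend gently.

Request:
step_arm([
  [0,0,-0.5],
  [0,0,-0.5],
  [0,0,-0.1],
  [0,0,-0.1],
  [0,0,-0.1],
  [0,0,0],
], turn=[0,0,0,0,0,0])

```text
time: 3.95
ee_pos: [0.5176, -0.0355, 0.0501]
eef_rot: [0.746, 0.666, 0.0, 0.0]
ft_force: [0.8, -0.1, 0.3]
width: 0.0008
grip_force: 0.0
```

Request:
step_arm([
  [0,0,-0.1],
  [0,0,-0.1],
  [0,0,0],
], turn=[0,0,0])

```text
time: 4.25
ee_pos: [0.5177, -0.0355, 0.045]
eef_rot: [0.746, 0.666, 0.0, 0.0]
ft_force: [0.9, 0.2, 0.4]
width: 0.0006
grip_force: 0.0
```

Request:
step_arm([
  [0,0,-0.08],
  [0,0,0],
], turn=[0,0])

```text
time: 4.45
ee_pos: [0.5178, -0.0355, 0.0441]
eef_rot: [0.746, 0.666, 0.0, -0.0]
ft_force: [-6.2, -0.7, 16.7]
width: 0.0009
grip_force: 8.1
```

Request:
step_arm([
  [0,0,-0.02],
  [0,0,0],
  [0,0,0],
], turn=[0,0,0])

```text
time: 4.75
ee_pos: [0.5179, -0.0355, 0.044]
eef_rot: [0.746, 0.666, 0.001, -0.0]
ft_force: [-7.8, -0.7, 22.5]
width: 0.0006
grip_force: 11.3
```

Request:
step_arm([
  [0,0,0.3],
  [0,0,1],
  [0,0,1],
  [0,0,1],
  [0,0,1],
  [0,0,1],
  [0,-1,1],
  [0,-1,0],
  [0,-1,0],
  [0,-1,0],
  [0,-1,0],
  [0,-1,0],
], turn=[0,0,0,0,0,0,0,0,0,0,0,0])

```text
time: 5.95
ee_pos: [0.5174, -0.1864, 0.2]
eef_rot: [0.746, 0.666, 0.0, 0.0]
ft_force: [1.5, 0.3, 0.2]
width: 0.0002
grip_force: 0.0
```

Run:
```python
from h import *
import pickle
def lid(c,u0,v0):
    hsv=cv2.cvtColor(c["image"],cv2.COLOR_RGB2HSV); m=cv2.inRange(hsv,(95,120,60),(118,255,255))
    n,l,st,ce=cv2.connectedComponentsWithStats(m); 
    i=min((i for i in range(1,n) if 100<st[i,4]<500),key=lambda i:np.hypot(*(ce[i]-(u0,v0))))
    vs,us=np.where(l==i); Z=[dep(c,u,v)[2] for u,v in zip(us,vs)]
    return st[i,4],ce[i].round(1),np.median(Z).round(4)
for n,g in(("top",(310.3,252.2)),("scene",(308.7,275))):
    c0=pickle.load(open(n+"0.pkl","rb")); c=camera(n); print(n,lid(c0,*g),lid(c,*g)); save(c,f"pics/{n}2.png")
    print(np.round([onz(c0,*lid(c0,*g)[1],.0515),onz(c,*lid(c,*g)[1],.0435)],4).tolist())
cv2.imwrite("pics/s2c.png",cv2.resize(c["image"][200:320,230:380],None,fx=4,fy=4,interpolation=cv2.INTER_CUBIC)[:,:,::-1])
```

```text
top (np.int32(254), array([310.3, 252.2]), np.float64(0.051)) (np.int32(206), array([310.2, 252.4]), np.float64(0.0428))
[[0.518, -0.0287, 0.0515], [0.5179, -0.0285, 0.0435]]
scene (np.int32(260), array([308.7, 274.2]), np.float64(0.0516)) (np.int32(235), array([308.6, 277.1]), np.float64(0.0435))
[[0.5167, -0.0313, 0.0515], [0.5172, -0.0305, 0.0435]]
```

View pics/s2c.png

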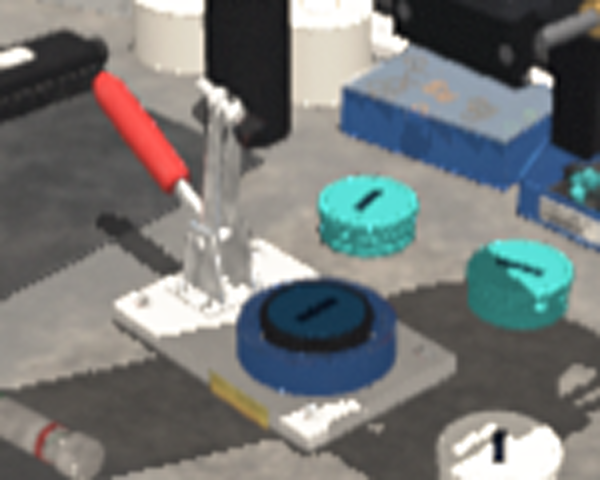

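The lid is now at 0.043 m and level in the ring (crop 317,310), and the clamp is still open with the handle tip at (105,85). I go round to the outside of the handle.

Request:
step_arm([
  [0.1,1,0],
  [0.1,1,0],
  [0.1,1,0],
  [0.1,1,0],
  [0.1,1,0],
  [0.1,1,0],
  [0.1,1,0],
  [0.1,1,0],
  [0.1,1,0],
  [0.1,1,0],
  [0.1,1,0],
  [0,1,0],
], turn=[0,0,0,0,0,0,0,0,0,0,0,0])

```text
time: 7.25
ee_pos: [0.5448, 0.1163, 0.1999]
eef_rot: [0.745, 0.667, 0.0, -0.0]
ft_force: [0.8, -0.6, 0.2]
width: 0.0005
grip_force: 0.0
```

Request:
step_arm([
  [0,1,0],
  [0,1,0],
  [0,1,0],
  [0,0.2,-0.5],
  [0,0,-1],
  [0,0,-1],
  [0,0,-1],
  [0,0,-1],
  [0,0,-0.5],
  [0,0,0],
], turn=[0,0,0,0,0,0,0,0,0,0])

```text
time: 8.25
ee_pos: [0.5437, 0.1937, 0.0732]
eef_rot: [0.746, 0.666, -0.002, -0.0]
ft_force: [0.1, -1.0, 1.2]
width: 0.0003
grip_force: 0.0
```

Run:
```python
from h import *
p=read_state()["ee_pos"]
C=np.array([.5226,-.0002]);ey=np.array([.11507,.99336]);ex=np.array([ey[1],-ey[0]])
print("nest",ex@(p[:2]-C),ey@(p[:2]-C),p[2])
prev=None
for th in np.arange(1.4,-.21,-.1):
    a,b=.011,.115
    y=.054-a*np.cos(th)+b*np.sin(th); z=.052+b*np.cos(th)+a*np.sin(th)
    w=C+ey*(y+.0095)
    q=np.r_[w,z-.02]; print(th.round(2),q.round(4),"d",None if prev is None else ((q-prev)/.025).round(2)); prev=q
c=camera("scene")
cv2.imwrite("pics/s3.png",cv2.resize(c["image"][160:310,200:380],None,fx=4,fy=4,interpolation=cv2.INTER_CUBIC)[:,:,::-1])
```

```text
nest -0.0013622605071444765 0.19501980882413142 0.07318032605563962
1.4 [0.5427 0.1736 0.0624] d None
1.3 [0.5423 0.17   0.0734] d [-0.02 -0.14  0.44]
1.2 [0.5418 0.1654 0.0839] d [-0.02 -0.19  0.42]
1.1 [0.5411 0.1597 0.094 ] d [-0.03 -0.23  0.4 ]
1.0 [0.5404 0.1531 0.1034] d [-0.03 -0.27  0.38]
0.9 [0.5395 0.1456 0.1121] d [-0.03 -0.3   0.35]
0.8 [0.5385 0.1372 0.12  ] d [-0.04 -0.33  0.32]
0.7 [0.5375 0.1281 0.127 ] d [-0.04 -0.36  0.28]
0.6 [0.5363 0.1184 0.1331] d [-0.05 -0.39  0.24]
0.5 [0.5351 0.1081 0.1382] d [-0.05 -0.41  0.2 ]
0.4 [0.5339 0.0973 0.1422] d [-0.05 -0.43  0.16]
0.3 [0.5326 0.0862 0.1451] d [-0.05 -0.44  0.12]
0.2 [0.5313 0.0749 0.1469] d [-0.05 -0.45  0.07]
0.1 [0.53   0.0634 0.1475] d [-0.05 -0.46  0.03]
-0.0 [0.5286 0.052  0.147 ] d [-0.05 -0.46 -0.02]
-0.1 [0.5273 0.0406 0.1453] d [-0.05 -0.45 -0.07]
-0.2 [0.526  0.0295 0.1425] d [-0.05 -0.45 -0.11]
```

View pics/s3.png

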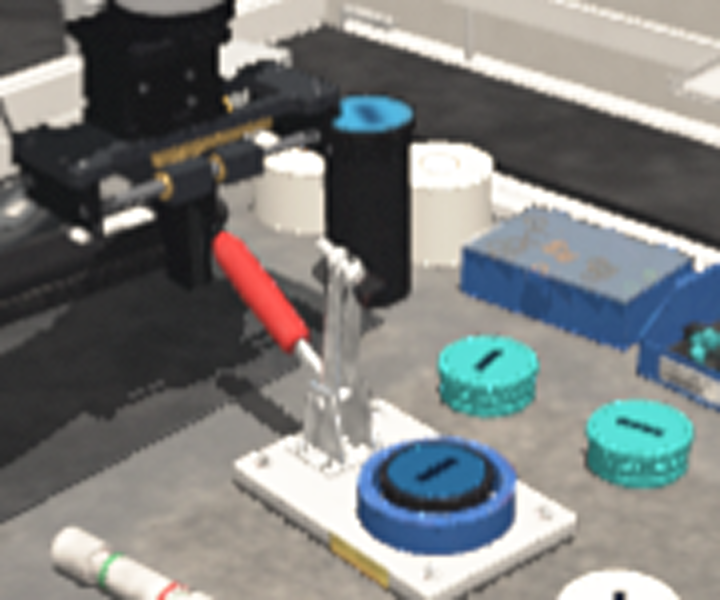

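The finger at (185,270) is just outside the handle tip at (225,245). I push along the arc, checking the force.

Request:
step_arm([
  [0,-0.4,0],
  [0,-0.4,0.1],
  [-0.02,-0.2,0.4],
  [-0.02,-0.2,0.42],
  [-0.03,-0.23,0.4],
  [-0.03,-0.27,0.38],
], turn=[0,0,0,0,0,0])

```text
time: 8.9
ee_pos: [0.5425, 0.1518, 0.1189]
eef_rot: [0.746, 0.666, 0.0, -0.0]
ft_force: [-0.5, 1.7, -1.3]
width: 0.0004
grip_force: 0.8
```

Request:
step_arm([
  [-0.03,-0.3,0.35],
  [-0.04,-0.33,0.32],
  [-0.04,-0.36,0.28],
  [-0.05,-0.39,0.24],
], turn=[0,0,0,0])

```text
time: 9.3
ee_pos: [0.5383, 0.1167, 0.1478]
eef_rot: [0.746, 0.666, 0.0, 0.0]
ft_force: [-1.5, 1.2, -1.0]
width: 0.0005
grip_force: 0.7
```

Request:
step_arm([
  [-0.05,-0.41,0],
  [-0.05,-0.43,0],
  [-0.05,-0.44,0],
  [-0.05,-0.45,0],
], turn=[0,0,0,0])

```text
time: 9.7
ee_pos: [0.5333, 0.0732, 0.1471]
eef_rot: [0.746, 0.666, -0.0, 0.0]
ft_force: [-0.9, 1.4, 2.3]
width: 0.0002
grip_force: 1.0
```

Request:
step_arm([
  [-0.03,-0.3,0],
  [0,0,0],
], turn=[0,0])

```text
time: 9.9
ee_pos: [0.5325, 0.065, 0.1471]
eef_rot: [0.746, 0.666, -0.0, 0.0]
ft_force: [-0.1, -0.6, 0.1]
width: 0.0007
grip_force: 0.0
```

Request:
step_arm([
  [-0.03,-0.2,0],
  [-0.02,-0.16,0],
  [0,0,0],
], turn=[0,0,0])

```text
time: 10.2
ee_pos: [0.5314, 0.0572, 0.1472]
eef_rot: [0.746, 0.666, -0.0, 0.0]
ft_force: [0.8, 0.4, -0.8]
width: 0.0005
grip_force: 0.1
```

Request:
step_arm([
  [0,-0.08,0],
  [0,0,0],
], turn=[0,0])

```text
time: 10.4
ee_pos: [0.5314, 0.0559, 0.1472]
eef_rot: [0.746, 0.666, -0.0, -0.0]
ft_force: [-0.2, 1.3, 0.2]
width: 0.0005
grip_force: 0.5
```

Request:
step_arm([
  [0,-0.1,0],
  [0,0,0],
], turn=[0,0])

```text
time: 10.6
ee_pos: [0.5313, 0.0553, 0.1473]
eef_rot: [0.745, 0.667, 0.001, -0.001]
ft_force: [-0.8, 6.9, -1.4]
width: 0.0004
grip_force: 3.4
```

Request:
step_arm([
  [0,-0.08,0],
  [0,0,0],
], turn=[0,0])

```text
time: 10.8
ee_pos: [0.5313, 0.055, 0.1473]
eef_rot: [0.745, 0.667, 0.001, -0.002]
ft_force: [0.2, 12.8, -1.4]
width: 0.0002
grip_force: 5.8
```

The handle meets a hard stop. I push slightly more, hold, then back off and look.

Request:
step_arm([
  [0,-0.08,0],
  [0,0,0],
  [0,0,0],
], turn=[0,0,0])

```text
time: 11.1
ee_pos: [0.5313, 0.0547, 0.1473]
eef_rot: [0.744, 0.668, 0.002, -0.002]
ft_force: [0.9, 18.0, -3.4]
width: 0.0005
grip_force: 8.2
```

Request:
step_arm([
  [0,0.4,0],
  [0,1,0],
  [0,1,0],
  [0,0.5,1],
  [0,0,1],
  [0,0,1],
  [0,0,0],
], turn=[0,0,0,0,0,0,0])

```text
time: 11.8
ee_pos: [0.5332, 0.1218, 0.2257]
eef_rot: [0.746, 0.666, 0.002, 0.001]
ft_force: [-0.6, 0.5, 0.4]
width: 0.0007
grip_force: 0.0
```

Run:
```python
from h import *
c=camera("scene"); t=camera("top")
a=cv2.resize(c["image"][180:310,240:400],None,fx=4,fy=4,interpolation=cv2.INTER_CUBIC)
b=cv2.resize(t["image"][225:285,260:335],None,fx=2,fy=2)
a[:b.shape[0],-b.shape[1]:]=b
cv2.imwrite("pics/s4.png",a[:,:,::-1])
hsv=cv2.cvtColor(c["image"],cv2.COLOR_RGB2HSV); m=cv2.inRange(hsv,(0,150,80),(6,255,255)); m[:, :240]=0; m[:,345:]=0; m[:160]=0; m[300:]=0
n,l,st,ce=cv2.connectedComponentsWithStats(m)
C=np.array([.5226,-.0002]);ey=np.array([.11507,.99336]);ex=np.array([ey[1],-ey[0]])
for i in range(1,n):
    if st[i,4]>60:
        vs,us=np.where(l==i); 
        # rays onto plane nest x=0
        Q=[]
        for v in range(vs.min()+4,vs.max()-4,2):
            o,d=ray(c,us[vs==v].mean(),v); k=-(ex@(o[:2]-C))/(ex@d[:2]); p=o+k*d; Q.append((ey@(p[:2]-C),p[2]))
        Q=np.array(Q); f=np.polyfit(Q[:,1],Q[:,0],1); print(st[i],Q[0].round(4),Q[-1].round(4),"slope dy/dz",f.round(3))
def proj(p):
    V=np.array(c["view"]); q=V[:3,:3]@p+V[:3,3]; q=q*[1,-1,-1]
    return cv2.projectPoints(q[None],np.zeros(3),np.zeros(3),np.array(c["mtx"]),np.array(c["dist"]))[0][0,0]
for th in(0,.05,.1,.2):
    for b in(.045,.118):
        y=.054-.02*np.cos(th)+b*np.sin(th); z=.052+b*np.cos(th)+.02*np.sin(th); print(th,b,proj(np.r_[C+ey*y,z]).round(1))
```

```text
[282 212  12  34 292] [0.034  0.1666] [0.0462 0.1035] slope dy/dz [-0.199  0.066]
0 0.045 [289.6 244.5]
0 0.118 [289.  214.6]
0.05 0.045 [288.9 243.8]
0.05 0.118 [287.2 213.3]
0.1 0.045 [288.3 243.1]
0.1 0.118 [285.4 212.2]
0.2 0.045 [286.9 241.8]
0.2 0.118 [281.9 210.4]
```

View pics/s4.png

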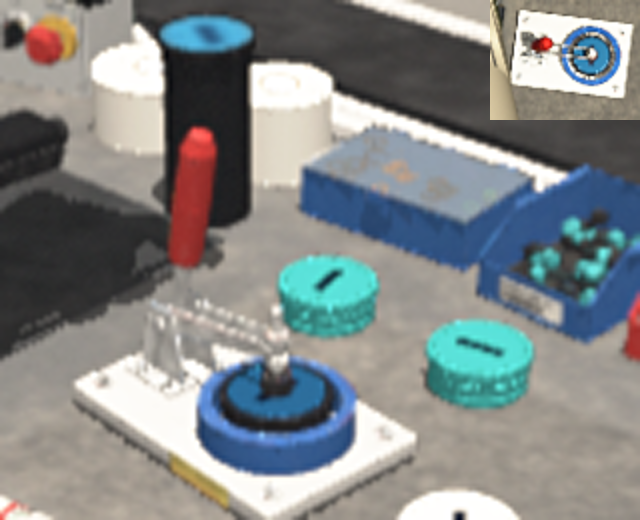

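The clamp arm lies level with its foot on the lid (275,385). The handle tip at (200,135) measures nest y 0.034, z 0.167, as predicted for angle 0. Now the green button, at about (0.467, -0.295, 0.073).

Request:
step_arm([
  [-0.15,-1,0],
  [-0.15,-1,0],
  [-0.15,-1,0],
  [-0.15,-1,0],
  [-0.15,-1,0],
  [-0.15,-1,0],
  [-0.15,-1,0],
  [-0.15,-1,0],
  [-0.15,-1,0],
  [-0.15,-1,0],
  [-0.15,-1,0],
  [-0.15,-1,0],
], turn=[0,0,0,0,0,0,0,0,0,0,0,0])

```text
time: 13.1
ee_pos: [0.4856, -0.1793, 0.2212]
eef_rot: [0.746, 0.666, -0.001, -0.0]
ft_force: [0.7, -0.3, -0.1]
width: 0.0006
grip_force: 0.0
```

Request:
step_arm([
  [-0.2,-1,0],
  [-0.2,-1,0],
  [-0.2,-1,0],
  [-0.2,-1,0],
  [0,-0.7,-0.4],
  [0,0,-1],
  [0,0,-1],
  [0,0,-1],
  [0,0,-1],
  [0,0,-0.5],
  [0,0,0],
], turn=[0,0,0,0,0,0,0,0,0,0,0])

```text
time: 14.2
ee_pos: [0.4651, -0.2952, 0.0979]
eef_rot: [0.746, 0.666, -0.001, -0.002]
ft_force: [-0.7, -0.4, 0.2]
width: 0.001
grip_force: 0.0
```

Run:
```python
from h import *
c=camera("scene")
cv2.imwrite("pics/s5.png",cv2.resize(c["image"][250:400,340:500],None,fx=4,fy=4,interpolation=cv2.INTER_CUBIC)[:,:,::-1])
```

```text
(no output)
```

View pics/s5.png

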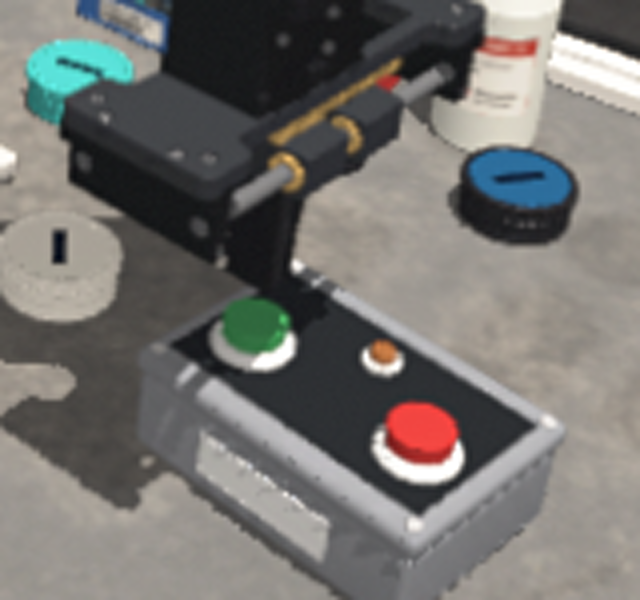

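The fingertip at (265,275) is above the green button (257,322) and far from the red one. I press.

Request:
step_arm([
  [0,0,-0.4],
  [0,0,-0.4],
  [0,0,-0.12],
  [0,0,-0.1],
  [0,0,0],
], turn=[0,0,0,0,0])

```text
time: 14.75
ee_pos: [0.4665, -0.2958, 0.0742]
eef_rot: [0.746, 0.666, 0.0, -0.0]
ft_force: [-0.0, 0.5, 0.3]
width: 0.0005
grip_force: 0.0
```

Request:
step_arm([
  [0,0,-0.1],
  [0,0,-0.06],
  [0,0,0],
], turn=[0,0,0])

```text
time: 15.05
ee_pos: [0.4667, -0.2959, 0.0705]
eef_rot: [0.746, 0.666, 0.0, 0.0]
ft_force: [0.3, -0.1, 4.2]
width: 0.0003
grip_force: 1.5
```

Request:
step_arm([
  [0,0,-0.08],
  [0,0,0],
], turn=[0,0])

```text
time: 15.25
ee_pos: [0.4668, -0.296, 0.0689]
eef_rot: [0.746, 0.666, 0.0, 0.0]
ft_force: [-1.4, 0.7, 8.5]
width: 0.0004
grip_force: 4.1
```

Request:
step_arm([
  [0,0,-0.05],
  [0,0,0],
], turn=[0,0])

```text
time: 15.45
ee_pos: [0.4668, -0.296, 0.0686]
eef_rot: [0.746, 0.666, 0.001, 0.0]
ft_force: [-6.9, 3.1, 21.3]
width: 0.0008
grip_force: 10.8
```

The button has bottomed out (21 N, well above its 4 N spring). I release it and withdraw.

Request:
step_arm([
  [0,0,0.3],
  [0,0,1],
  [0,0,1],
  [0,0,1],
  [0,0,1],
  [0,0,0],
  [0,0,0],
  [0,0,0],
], turn=[0,0,0,0,0,0,0,0])

```text
time: 16.25
ee_pos: [0.466, -0.2953, 0.1736]
eef_rot: [0.746, 0.666, -0.0, -0.001]
ft_force: [-0.5, -0.9, -0.1]
width: 0.0003
grip_force: 0.0
```

Run:
```python
from h import *
s=read_state(); print(s["time"],s["ee_pos"],s["ft_force"]); print(close_job())
```

```text
16.25 [ 0.46602394 -0.29532989  0.17356146] [-0.46181173 -0.92844107 -0.14415548]
the job is handed in; nothing more can be done
None
```

I pushed the canister home, closed the clamp on the lid, pressed the green button fully in and released it, and handed the job in at 16 s; the hand-in gave no verdict, and the highest force reading I saw was about 23 N.

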